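Nest the graded wooden coin boxes and put the lid on

TASK

Pack the four open wooden coin boxes away into one nest on the carrom board: leave the largest standing where it is and, working from large to small, put the second into it, then the third into the second, then the smallest into the third, each flat on the floor of the one around it. Finally put the small wooden lid with the knob on the smallest box, fully down, and leave the domino box, tumbler, vial, pen pot and striker holder as they stand.

Things in the scene. Friction and masses are not known exactly. Their poses are not given: they have to be found in the camera images.
- box_largest: Largest of four brown open-topped square wooden boxes: 162 mm square outside, 146 mm inside, 56 mm high, walls 8 mm, floor 12 mm thick, about 420 g. Origin: centre of the underside; x, y along its sides, z up. Stays in place (a small nudge does no harm). Boxes and lid start upright on the carrom board's playing surface at z = 0.020, the board's frame rises 24 mm above that.
- box_second: Second largest of four brown open-topped square wooden boxes: 136 mm square outside, 120 mm inside, 56 mm high, walls 8 mm, floor 12 mm thick, about 260 g. Origin: centre of the underside; x, y along its sides, z up. Goes into the largest, 5 mm play per side, any side first; seated, underside and rim are 12 mm higher than those of the box around it. Carry it by pinching one wall's top edge.
- box_third: Third of four brown open-topped square wooden boxes: 110 mm square outside, 94 mm inside, 56 mm high, walls 8 mm, floor 12 mm thick, about 180 g. Origin: centre of the underside; x, y along its sides, z up. Goes into the second box: 5 mm play per side, 12 mm step in height. Carry it by one wall's top edge.
- box_smallest: Smallest of four brown open-topped square wooden boxes: 84 mm square outside, 68 mm inside, 56 mm high, walls 8 mm, floor 12 mm thick, about 120 g. Origin: centre of the underside; x, y along its sides, z up. Goes into the third box: 5 mm play per side, 12 mm step in height. Carry it by one wall's top edge.
- lid: Wooden lid, 90 g: 84 mm square plate 8 mm thick; under it a 60 mm square plug 10 mm deep that drops into the smallest box's mouth with 4 mm play per side; on top a round knob, 24 mm across, 30 mm high. Origin: centre of the plug's underside (plate 10-18 mm, knob 18-48 mm above it); z up. Starts on its plug, knob up. Fully down, its origin is 46 mm above the smallest box's.
- domino_box: Closed dark wooden domino box, 55 x 170 x 40 mm high, its length along y at yaw 0. Origin: centre of the underside. Leave alone.
- tumbler: Steel tumbler, 66 mm across, 92 mm high, upright. Origin: centre of the underside. Leave alone.
- vial: Clear plastic vial with a white twist cap, 32 mm across, 70 mm high, upright. Origin: centre of the underside. Leave alone.
- pen_pot: White ceramic pot, 80 mm across, 100 mm high, with three pens that reach to 135 mm. Origin: centre of the underside. Leave alone.
- striker_holder: Dark silicone block, 55 x 210 x 26 mm high, with five white round strikers standing in its slots to 48 mm. Origin: centre of the underside. Leave alone.

How it is judged:
By the outcome, as a careful person would: the job done as asked, in the order asked, and still so for the second after the job is handed in, with the robot touching nothing.
It also fails if it takes over 72 s, if anything falls off the work surface, if the arm or the gripper's body presses on something with over 40 N, if the wrist force passes 120 N, or if a joint passes its speed limit or range.

ROBOT

A 7-joint arm with a two-finger parallel gripper is mounted at the origin on the work surface. World frame = base frame: x ahead of the robot, y to its left, z up, the work surface at z = 0. Lengths are in m, angles in rad, forces in N, time in s.
With the tool pointing down it reaches from about 0.425 to 1.025 m from the base axis. Payload 9.4 kg.
Tool frame: the origin (TCP) lies between the finger pads; the fingertips stand 11 mm ahead of it and the grasp point (between the pads) lies 8 mm behind it; z points along the fingers, y is the line along which they close (so a half turn about z gives the same grasp; the last joint's range is limited). The gripper opens to 85 mm and grips with 20 to 120 N. Pads are 22 mm wide; open, the fingers measure 114 mm over their backs; the gripper's body (76 mm by 85 mm) begins 54 mm behind the grasp point. The pads swing forward as they close: fully open they stand 13 mm farther back than shut.
Start: joints at [-1.222, 0.599, -0.003, 1.599, 0.002, 0.943, -0.08], TCP at [0.299, 0.66, 0.242] pointing down, gripper open.
Joint ranges: [-2.57, 2.57], [-0.35, 1.97], [-1.29, 1.29], [0.11, 2.56], [-1.05, 4.19], [0.11, 1.86], [-2.63, 2.63]. Speed limits (rad/s): [2.22, 2.22, 3.01, 3.01, 3.14, 3.14, 3.14].

INTERFACE

Orientations are given as a rotation vector (axis times angle).
In Python, from plant import r gives the robot as it stands. The module is installed in compiled form; this text tells all that it offers.
- The arm moves only by the tool apply_moves, never from a script. Its argument "moves" is a list of rows, each a list of 4 numbers: the shift along the tool's x, y, z in m, then the turn about the tool's z in rad. In form: [[dx, dy, dz, yaw], ...]. A call has 1 to 12 rows; each row shifts and turns the commanded pose from where the row before left it, along the tool's axes as they then stand; what a row does not reach is not made up. A row lasts 1/12 s, in which the tool goes at most 41.7 mm and 7.16 degrees, less where a joint would pass 70% of its speed; a pose out of reach is approached as far as the arm can. A call is refused whole if a number of a shift passes 0.0417 or a number of a turn 0.125, either way. A call with a gripper value outside its range is refused whole. "hand" is the closure in counts, from 0 (fully open) to 255 (shut), set as the call begins (left out, the last holds). The fingers move at their own pace and stop on an object; "squeeze" is the grip in N (left out, the last holds). Time passes only in rows, so rows that do not move let the fingers close. It gives the time, the measured TCP pose, the force, the opening and the grip force at its end, in the units of the state.
- r.state(): the state, without advancing time (a new reading comes with each control period).
- r.snapshot(name): name is "side" or "top"; returns the picture (384x512x3 uint8, red, green, blue); there is no depth.
- r.camera_model(name): a dict with "vertical_fov" (degrees; the focal length in pixels is half the picture's height over the tangent of half this angle, whatever the lens; pixels are square), "cx", "cy" (the principal point, pixels), "camera_from_world" (4x4, takes a point from world to camera coordinates). Camera axes: x right, y down, z forward; pixel columns grow to the right and rows downward; lengths in m; the calibration is good to about 2 mm. A picture is of the moment at which its call begins. camera_model takes no time and is no camera call.
- r.hand_in(): hands the job in; it is judged then, once.
Trained networks look in the newest picture that a camera, given by its name, has taken for a name from the list of things; names that differ only in an ending like _2 or _b are one class to them, and where a whole thing is asked for, a point or a joint stands for the part that bears it (a point fixed in the world has none). Each returns a list of dicts, best first, with "p" (0 to 1); they miss things now and then, are a little off and sometimes report something else, mostly with a low value. They report only what shows in the picture. A call takes as long as a camera call.
- r.trace(name, camera): "pixels" (384x512 bool, what is visible of it) and "xy" ([column, row] in pixels, amid what is visible of it).
The state is a dict: "time_s": time; "q": joint angles; "qd": joint speeds; "joint_torque": joint torques, N m; "ee_pos": TCP position; "ee_rot": TCP orientation; "contact_force": force on the tool from outside, world axes, zero at the start; "torque": the same for the moment, N m; "grip_width": opening from 0.0 (shut) to 1.0 (fully open); "grasp_force": force on a finger pad.
Only numpy, scipy, OpenCV 4.12 (cv2) and the standard library are available. Lean on these libraries where they do the work, as an engineer would, in place of code of your own. Each camera call takes 0.05 s, during which the arm holds its last target. There are 200 camera calls.

## Working session

There is one attempt and no reset: what is moved stays moved. The work goes in short steps, Python scripts to look and compute and a tool call to move; the robot and the scene stay as the last step left them, time stands still between calls to the robot, and variables do not carry over. Pictures are saved under pics/ and viewed, at most 10 in all, crops included, and the job is handed in when it is done.

Besides the shell and the picture viewer there is one more tool, called after "Request:" as name(argument=value, ...) on one line, values as JSON. apply_moves: Moves the arm, as the interface text tells. Its arguments: {"type":"object","properties":{"moves":{"type":"array","items":{"type":"array","items":{"type":"number"}}},"hand":{"type":"number"},"squeeze":{"type":"number"}},"required":["moves"]}

```bash
mkdir -p pics
cat > h.py <<'E'
import numpy as np, cv2
from plant import r
def cam(n):
    m=r.camera_model(n); f=192/np.tan(np.radians(m["vertical_fov"])/2)
    return f,m["cx"],m["cy"],np.array(m["camera_from_world"])
def proj(n,P):
    f,cx,cy,T=cam(n); P=np.atleast_2d(P); c=P@T[:3,:3].T+T[:3,3]
    return np.c_[f*c[:,0]/c[:,2]+cx, f*c[:,1]/c[:,2]+cy]
def unproj(n,uv,z):
    f,cx,cy,T=cam(n); uv=np.atleast_2d(uv)
    d=np.c_[(uv[:,0]-cx)/f,(uv[:,1]-cy)/f,np.ones(len(uv))]@T[:3,:3]
    o=-T[:3,:3].T@T[:3,3]
    return o+d*((z-o[2])/d[:,2])[:,None]
def save(n,name,s=1.5):
    im=r.snapshot(n); cv2.imwrite(f"pics/{name}.png",cv2.resize(im[:,:,::-1],None,fx=s,fy=s)); return im
E
python3 - <<'E'
from h import *
np.set_printoptions(precision=4,suppress=True)
for n in("top","side"):
    save(n,n+"0"); print(n,cam(n))
    for k in["box_largest","box_second","box_third","box_smallest","lid","domino_box","tumbler","vial","pen_pot","striker_holder"]:
        for d in r.trace(k,n)[:2]: 
            ys,xs=np.nonzero(d["pixels"]); print(k,round(d["p"],2),d["xy"],len(xs),xs.min(),xs.max(),ys.min(),ys.max(),unproj(n,d["xy"],.05)[0])
print(r.state())
E
```

```text
top (np.float64(347.67414664368374), 253.38718189676803, 193.7190520179065, array([[-0.009 , -1.    , -0.0005, -0.0143],
       [-0.974 ,  0.0089, -0.2262,  0.5897],
       [ 0.2262, -0.0015, -0.9741,  0.799 ],
       [ 0.    ,  0.    ,  0.    ,  1.    ]]))
box_largest 0.91 [237.5, 183.9] 4258 202 273 148 218 [0.6198 0.0208 0.05  ]
box_second 0.9 [355.7, 169.9] 3245 325 388 138 201 [ 0.6544 -0.2847  0.05  ]
box_third 0.62 [357.4, 262.9] 2477 331 385 241 291 [ 0.4186 -0.271   0.05  ]
box_smallest 0.56 [136.8, 261.1] 1487 114 157 243 279 [0.4277 0.2658 0.05  ]
box_smallest 0.44 [357.0, 267.7] 2421 332 384 242 289 [ 0.4072 -0.2692  0.05  ]
lid 0.97 [138.0, 170.3] 1049 124 158 155 188 [0.6584 0.2781 0.05  ]
domino_box 0.92 [264.5, 287.9] 1739 231 303 277 301 [ 0.3619 -0.0442  0.05  ]
vial 0.48 [280.2, 256.3] 182 276 290 246 260 [ 0.4361 -0.0837  0.05  ]
striker_holder 0.97 [219.1, 123.5] 1666 182 259 114 136 [0.7869 0.0702 0.05  ]
side (np.float64(358.9278743580063), 255.80356631629252, 193.2074871715236, array([[ 0.902 , -0.4316, -0.0051, -0.532 ],
       [-0.3116, -0.643 , -0.6996,  0.
[... 807 characters left out ...]
 237 339 [ 0.6512 -0.2951  0.05  ]
pen_pot 0.95 [362.9, 182.2] 2194 341 387 146 211 [ 0.8064 -0.0819  0.05  ]
striker_holder 0.55 [321.1, 150.8] 1660 289 346 122 184 [0.784 0.048 0.05 ]
{'time_s': 1.1, 'q': array([-1.2217,  0.5993, -0.0025,  1.5994,  0.0018,  0.9429, -0.0798]), 'qd': array([-0.0009,  0.001 , -0.0007, -0.0011,  0.0003,  0.0024,  0.0009]), 'joint_torque': array([ -0.0006, -77.6234,   1.5639, -25.8375,   0.0125,   0.0023,
         0.    ]), 'ee_pos': array([0.2995, 0.6603, 0.2423]), 'ee_rot': array([ 0.6638,  3.0706, -0.    ]), 'contact_force': array([-0.6457,  0.2743,  0.1825]), 'torque': array([-0.0448,  0.0062,  0.0218]), 'grasp_force': 0.0, 'grip_width': 0.9989699943237881}
```

View pics/top0.png

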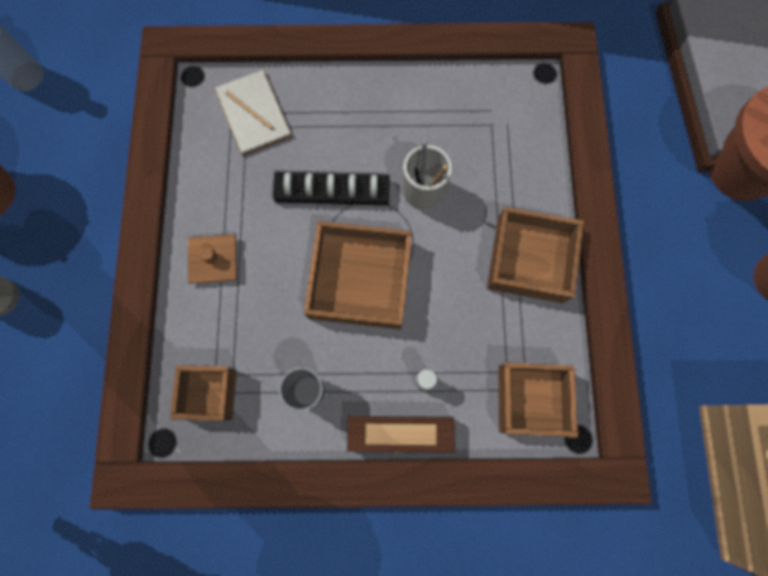

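View pics/side0.png

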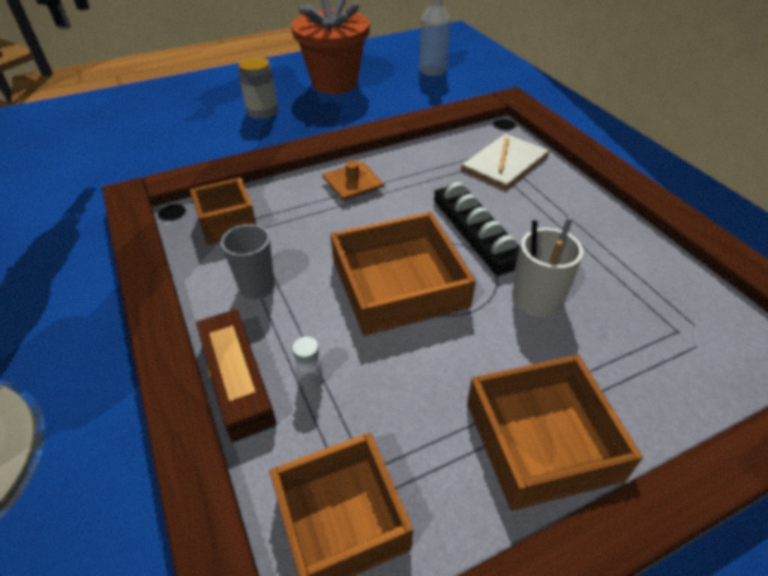

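The top view shows the largest box near (240,183), the second at (358,170), the third at (359,267), the smallest at (135,262) and the lid at (141,172). The side view agrees: the pen pot stands right behind the largest box, and the tumbler is next to the smallest. Next I fit the poses from the masks.

```bash
cat >> h.py <<'E'
from scipy.optimize import minimize
W=dict(box_largest=.162,box_second=.136,box_third=.110,box_smallest=.084)
def corners(w,p,z0,h):
    c,s=np.cos(p[2]),np.sin(p[2]); q=np.array([[1,1],[1,-1],[-1,-1],[-1,1]])*w/2
    xy=q@np.array([[c,s],[-s,c]])+p[:2]
    return np.r_[np.c_[xy,np.full(4,z0)],np.c_[xy,np.full(4,z0+h)]]
def sil(n,P):
    m=np.zeros((384*4,512*4),np.uint8)
    h=cv2.convexHull(((proj(n,P)+.5)*4).astype(np.float32)).round().astype(np.int32)
    cv2.fillConvexPoly(m,h,1); return cv2.resize(m.astype(np.float32),(512,384),interpolation=cv2.INTER_AREA)
def fit(masks,w,p0,z0=.02,h=.056):
    def cost(p):
        t=0
        for n,m in masks.items():
            s=sil(n,corners(w,p,z0,h)); t+=1-np.minimum(s,m).sum()/np.maximum(s,m).sum()
        return t/len(masks)
    best=None
    for a in(-.2,0,.2):
        x0=np.array([*p0,a]); S=np.vstack([x0,x0+[.01,0,0],x0+[0,.01,0],x0+[0,0,.1]])
        o=minimize(cost,x0,method="Nelder-Mead",options=dict(initial_simplex=S,xatol=1e-4,fatol=1e-5))
        if best is None or o.fun<best.fun: best=o
    return best.x,best.fun
def mask(k,n,near=None):
    L=r.trace(k,n)
    if near is not None: L=[d for d in L if np.linalg.norm(unproj(n,d["xy"],.05)[0][:2]-near)<.08]
    return L[0]["pixels"].astype(np.float32) if L else None
E
python3 - <<'E'
from h import *
np.set_printoptions(precision=4,suppress=True)
r.snapshot("top");r.snapshot("side")
g=dict(box_largest=(.62,.02),box_second=(.654,-.285),box_third=(.415,-.27),box_smallest=(.428,.27))
for k,p in g.items():
    M={n:mask(k,n,p) for n in("top","side")}; M={n:m for n,m in M.items() if m is not None}
    for n in M: print(k,n,*fit({n:M[n]},W[k],p))
    print(k,"both",*fit(M,W[k],p))
p=(.65,.26); M={n:mask("lid",n,p) for n in("top","side")}
for n,m in M.items():
    ys,xs=np.nonzero(m); print("lid",n,unproj(n,[[xs.mean(),ys.mean()]],.04), fit({n:m},.084,p,.03,.008))
print(fit(M,.084,p,.03,.008))
print("pot top rim",unproj("top",[[284,111]],.12),unproj("side",[[365,164]],.12))
print("tumbler rim",unproj("top",[[201,258]],.112),unproj("side",[[164,160]],.112), "knob",unproj("top",[[139,169]],.06))
E
```

```text
box_largest top [ 0.623   0.016  -0.1246] 0.02735036611557007
box_largest side [ 0.622   0.0182 -0.1253] 0.016552329063415527
box_largest both [ 0.6223  0.0173 -0.1262] 0.024997711181640625
box_second top [ 0.6558 -0.2851 -0.2089] 0.02229374647140503
box_second side [ 0.6552 -0.2827 -0.1977] 0.014118015766143799
box_second both [ 0.6552 -0.2838 -0.1994] 0.02692931890487671
box_third top [ 0.4128 -0.2682 -0.0741] 0.06361478567123413
box_third side [ 0.4122 -0.2679 -0.0524] 0.029554307460784912
box_third both [ 0.4121 -0.2679 -0.0575] 0.048748403787612915
box_smallest top [ 0.4272  0.268  -0.0298] 0.03058689832687378
box_smallest side [ 0.4269  0.272  -0.0271] 0.12325400114059448
box_smallest both [ 0.4271  0.2685 -0.0402] 0.08458021283149719
lid top [[0.6569 0.2735 0.04  ]] (array([0.6595, 0.2756, 0.0677]), np.float64(0.03295266628265381))
lid side [[0.6554 0.2674 0.04  ]] (array([0.659 , 0.2783, 0.078 ]), np.float64(0.05929601192474365))
(array([0.6593, 0.2759, 0.0574]), np.float64(0.05340838432312012))
pot top rim [[ 0.7867 -0.0972  0.12  ]] [[ 0.784  -0.0945  0.12  ]]
tumbler rim [[0.4308 0.1004 0.112 ]] [[0.4312 0.101  0.112 ]] knob [[0.6588 0.2723 0.06  ]]
```

```bash
cat >> h.py <<'E'
def pose():
    s=r.state(); R=cv2.Rodrigues(np.array(s["ee_rot"]))[0]
    return s["ee_pos"],np.arctan2(R[1,1],R[0,1]),R,s
def plan(p,phi,n,start=None):
    "rows from start (xyz, tool-y angle; default measured) to TCP p with tool y at angle phi"
    if start is None: start=pose()[:2]
    p0,a=start; d=(np.array(p)-p0)/n; da=((phi-a+np.pi)%(2*np.pi)-np.pi)/n
    out=[]
    for i in range(n):
        y=np.array([np.cos(a),np.sin(a)]); x=np.array([-y[1],y[0]])  # z down: x = y cross z
        out.append([float(np.round(v,4)) for v in(d[:2]@x,d[:2]@y,-d[2],-da)]); a+=da
    print("max",np.linalg.norm(d)); print(out)
def wall(p,w,sgn=1):
    "TCP xy and tool-y angle for pinching the +y (sgn 1) wall of box pose p"
    o=sgn*(w/2-.004); return np.array([p[0]-o*np.sin(p[2]),p[1]+o*np.cos(p[2])]),np.pi/2+p[2]
E
python3 - <<'E'
from h import *
p,a,R,s=pose(); print(p,a,R.round(3),s["time_s"])
xy,phi=wall([.6553,-.2838,-.20],.136); print(xy,phi)
plan([*xy,.15],phi,24)
E
```

```text
[0.2994595  0.66030095 0.24228628] 1.1450333164301827 [[-0.911  0.413  0.   ]
 [ 0.413  0.911  0.   ]
 [-0.     0.    -1.   ]] 1.7
[ 0.66801484 -0.22107574] 1.3707963267948966
max 0.03999076848015221
[[-0.0292, -0.0271, 0.0038, -0.0094], [-0.0289, -0.0274, 0.0038, -0.0094], [-0.0286, -0.0276, 0.0038, -0.0094], [-0.0284, -0.0279, 0.0038, -0.0094], [-0.0281, -0.0282, 0.0038, -0.0094], [-0.0278, -0.0284, 0.0038, -0.0094], [-0.0276, -0.0287, 0.0038, -0.0094], [-0.0273, -0.029, 0.0038, -0.0094], [-0.027, -0.0292, 0.0038, -0.0094], [-0.0268, -0.0295, 0.0038, -0.0094], [-0.0265, -0.0297, 0.0038, -0.0094], [-0.0262, -0.03, 0.0038, -0.0094], [-0.0259, -0.0302, 0.0038, -0.0094], [-0.0256, -0.0305, 0.0038, -0.0094], [-0.0253, -0.0307, 0.0038, -0.0094], [-0.0251, -0.0309, 0.0038, -0.0094], [-0.0248, -0.0312, 0.0038, -0.0094], [-0.0245, -0.0314, 0.0038, -0.0094], [-0.0242, -0.0316, 0.0038, -0.0094], [-0.0239, -0.0319, 0.0038, -0.0094], [-0.0236, -0.0321, 0.0038, -0.0094], [-0.0233, -0.0323, 0.0038, -0.0094], [-0.023, -0.0325, 0.0038, -0.0094], [-0.0227, -0.0327, 0.0038, -0.0094]]
```

Request:
apply_moves(moves=[[-0.029, -0.027, 0.002, -0.01], [-0.029, -0.027, 0.002, -0.01], [-0.029, -0.028, 0.002, -0.01], [-0.028, -0.028, 0.002, -0.01], [-0.028, -0.028, 0.002, -0.01], [-0.028, -0.028, 0.002, -0.01], [-0.028, -0.029, 0.002, -0.01], [-0.027, -0.029, 0.002, -0.01], [-0.027, -0.029, 0.002, -0.01], [-0.027, -0.03, 0.002, -0.01], [-0.026, -0.03, 0.002, -0.01], [-0.026, -0.03, 0.002, -0.01]], hand=130, squeeze=100)

```text
time_s: 2.7
ee_pos: [0.4853, 0.2182, 0.2185]
ee_rot: [0.477, 3.105, 0.001]
contact_force: [1.2, -0.3, 0.2]
grip_width: 0.489
grasp_force: 0.0
```

Request:
apply_moves(moves=[[-0.026, -0.03, 0.005, -0.01], [-0.026, -0.03, 0.005, -0.01], [-0.025, -0.031, 0.005, -0.01], [-0.025, -0.031, 0.005, -0.01], [-0.025, -0.031, 0.005, -0.01], [-0.024, -0.031, 0.005, -0.01], [-0.024, -0.032, 0.005, -0.01], [-0.024, -0.032, 0.005, -0.01], [-0.024, -0.032, 0.005, -0.01], [-0.023, -0.032, 0.005, -0.01], [-0.023, -0.033, 0.005, -0.005], [0, 0, 0, 0]])

```text
time_s: 3.7
ee_pos: [0.6589, -0.1923, 0.1623]
ee_rot: [0.329, 3.123, -0.008]
contact_force: [-0.1, -0.6, -0.5]
grip_width: 0.487
grasp_force: 0.0
```

Run:
```python
from h import *
p,a,R,s=pose(); print(p,a,s["time_s"],s["grip_width"],s["q"])
xy,phi=wall([.6553,-.2838,-.20],.136)
plan([*xy,.077],phi,8)
```

```text
[ 0.65890005 -0.19225176  0.16227099] 1.36116035713773 3.7 0.48702283855944456 [ 0.23631552  0.63676733 -0.05864264  1.76060157  0.05862509  0.74400912
  1.5072255 ]
max 0.011308902747843103
[[-0.0019, -0.0033, 0.0107, -0.0012], [-0.0019, -0.0033, 0.0107, -0.0012], [-0.0019, -0.0033, 0.0107, -0.0012], [-0.0019, -0.0033, 0.0107, -0.0012], [-0.0018, -0.0033, 0.0107, -0.0012], [-0.0018, -0.0033, 0.0107, -0.0012], [-0.0018, -0.0033, 0.0107, -0.0012], [-0.0018, -0.0033, 0.0107, -0.0012]]
```

Request:
apply_moves(moves=[[-0.005, -0.009, 0.005, -0.003], [-0.005, -0.009, 0.01, -0.003], [-0.004, -0.008, 0.015, -0.003], [0, 0, 0.02, 0], [0, 0, 0.018, 0], [0, 0, 0.01, 0], [0, 0, 0.007, 0], [0, 0, 0, 0], [0, 0, 0, 0]])

```text
time_s: 4.45
ee_pos: [0.6666, -0.2099, 0.0782]
ee_rot: [-0.3, -3.127, -0.0]
contact_force: [0.0, 0.5, 0.3]
grip_width: 0.489
grasp_force: 0.0
```

Run:
```python
from h import *
p,a,R,s=pose(); print(p,a,s["time_s"],R[:,2])
save("side","g1")
xy,phi=wall([.6553,-.2838,-.20],.136); print(xy,phi)
plan([*xy,.077],phi,1)
```

```text
[ 0.66655201 -0.20987631  0.07819129] 1.3797064438282745 4.45 [-2.61236847e-04  1.09675997e-04 -9.99999960e-01]
[ 0.66801484 -0.22107574] 1.3707963267948966
max 0.011218365512707995
[[-0.0032, -0.0106, 0.0018, 0.0087]]
```

View pics/g1.png

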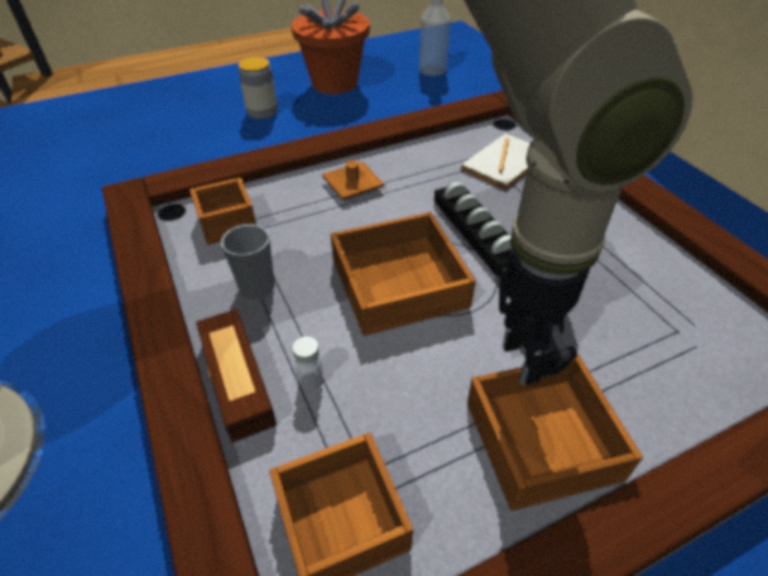

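The gripper now straddles the second box's left (+y) wall, at about (363,248) in the side image. I'll move the last 10 mm and close.

Request:
apply_moves(moves=[[-0.003, -0.01, 0.001, 0.008], [0, 0, 0, 0]])

```text
time_s: 4.67
ee_pos: [0.6679, -0.2234, 0.0783]
ee_rot: [0.316, 3.124, -0.003]
contact_force: [-0.1, -0.7, 0.9]
grip_width: 0.489
grasp_force: 0.0
```

Request:
apply_moves(moves=[[0, 0, 0, 0], [0, 0, 0, 0], [0, 0, 0, 0], [0, 0, 0, 0], [0, 0, 0, 0], [0, 0, 0, 0]], hand=255)

```text
time_s: 5.17
ee_pos: [0.6675, -0.2209, 0.0779]
ee_rot: [0.314, 3.125, -0.001]
contact_force: [-2.2, -1.6, 5.4]
grip_width: 0.048
grasp_force: 99.5
```

Request:
apply_moves(moves=[[0, 0, -0.005, 0], [0, 0, -0.01, 0], [0, 0, -0.015, 0], [0, 0, 0, 0], [0, 0, 0, 0]])

```text
time_s: 5.58
ee_pos: [0.6681, -0.2205, 0.1083]
ee_rot: [0.313, 3.124, -0.0]
contact_force: [0.2, 1.4, -2.8]
grip_width: 0.052
grasp_force: 98.4
```

Run:
```python
from h import *
p,a,R,s=pose(); print(p,a,s["time_s"],s["contact_force"],s["torque"])
save("side","g2")
```

```text
[ 0.66809145 -0.22054819  0.10826438] 1.3712223386351337 5.5833 [ 0.17646836  1.37092545 -2.75581673] [0.16882535 0.06028408 0.01455312]
```

View pics/g2.png

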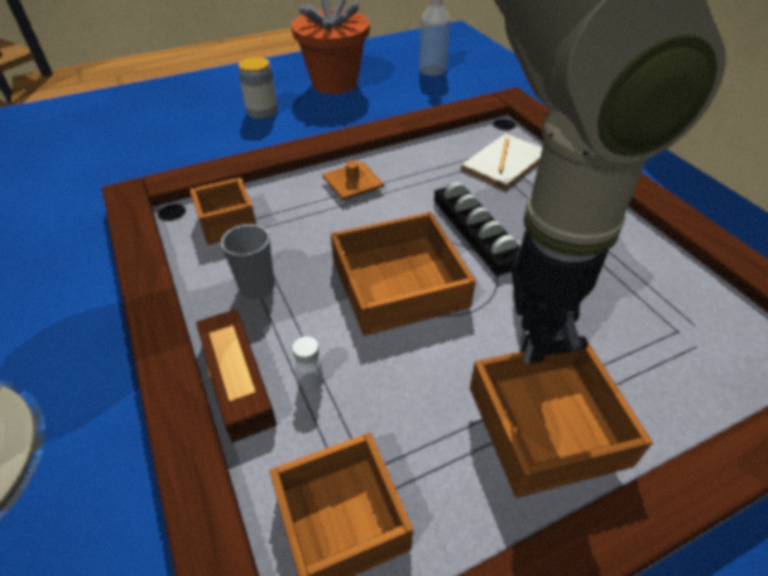

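Run:
```python
from h import *
p,a,R,s=pose()
xy,phi=wall([.6223,.0173,-.126],.136); print(xy,phi)
plan([*xy,.225],phi,11,(np.array([*p[:2],.225]),a))
```

```text
[0.63034268 0.08079264] 1.4447963267948967
max 0.02759269177634874
[[0.0087, 0.0262, -0.0, -0.0067], [0.0086, 0.0262, -0.0, -0.0067], [0.0084, 0.0263, -0.0, -0.0067], [0.0082, 0.0263, -0.0, -0.0067], [0.008, 0.0264, -0.0, -0.0067], [0.0079, 0.0264, -0.0, -0.0067], [0.0077, 0.0265, -0.0, -0.0067], [0.0075, 0.0266, -0.0, -0.0067], [0.0073, 0.0266, -0.0, -0.0067], [0.0072, 0.0266, -0.0, -0.0067], [0.007, 0.0267, -0.0, -0.0067]]
```

Request:
apply_moves(moves=[[0, 0, -0.025, 0], [0, 0, -0.035, 0], [0, 0, -0.035, 0], [0.0044, 0.013, -0.02, -0.0035], [0.0086, 0.0262, 0, -0.0067], [0.0084, 0.0263, 0, -0.0067], [0.0082, 0.0263, 0, -0.0067], [0.008, 0.0264, 0, -0.0067], [0.0079, 0.0264, 0, -0.0067], [0.0077, 0.0265, 0, -0.0067], [0.0075, 0.0266, 0, -0.0067], [0.0073, 0.0266, 0, -0.0067]])

```text
time_s: 6.63
ee_pos: [0.6387, 0.0134, 0.2214]
ee_rot: [-0.223, -3.132, 0.0]
contact_force: [1.2, 0.9, -2.7]
grip_width: 0.056
grasp_force: 98.5
```

Request:
apply_moves(moves=[[0.0072, 0.0266, 0, -0.0067], [0.007, 0.0267, 0, -0.0067], [0.0035, 0.0135, 0, -0.0035], [0, 0, 0.02, 0], [0, 0, 0.025, 0], [0, 0, 0.02, 0], [0, 0, 0.008, 0], [0, 0, 0, 0], [0, 0, 0, 0]])

```text
time_s: 7.38
ee_pos: [0.6311, 0.0803, 0.1492]
ee_rot: [-0.198, -3.135, 0.001]
contact_force: [0.4, 0.2, -2.2]
grip_width: 0.052
grasp_force: 98.5
```

Run:
```python
from h import *
p,a,R,s=pose(); print(p,a,s["time_s"],s["grip_width"])
xy,phi=wall([.6223,.0173,-.126],.136); print(xy,phi)
plan([*xy,p[2]],phi,1)
save("side","g3")
```

```text
[0.63111851 0.08031872 0.14917703] 1.4446075011966428 7.3833 0.052197176816080625
[0.63034268 0.08079264] 1.4447963267948967
max 0.0009091322715106586
[[0.0008, 0.0004, -0.0, -0.0002]]
```

View pics/g3.png

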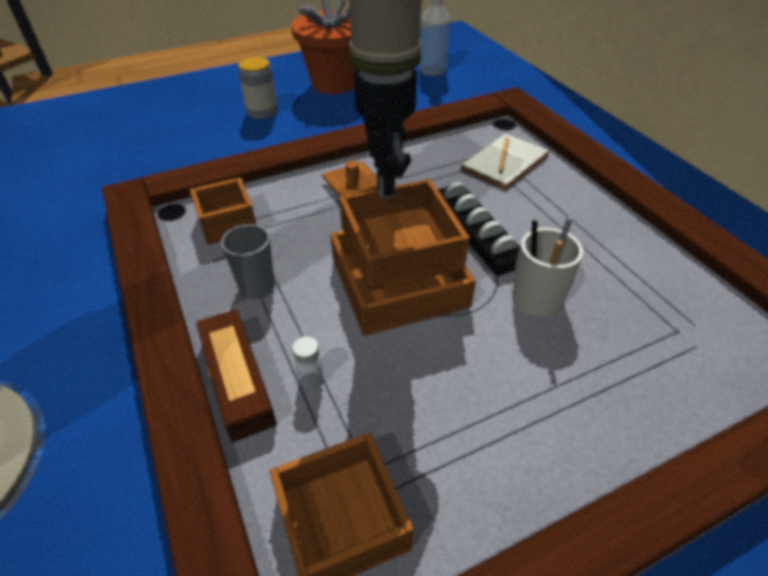

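The side view shows the second box hanging level over the largest one, centred at about (270,160). I'll lower it.

Request:
apply_moves(moves=[[0.0008, 0.0004, 0.006, 0], [0, 0, 0.01, 0], [0, 0, 0.01, 0], [0, 0, 0.01, 0], [0, 0, 0.01, 0], [0, 0, 0.007, 0], [0, 0, 0.004, 0], [0, 0, 0, 0], [0, 0, 0, 0]])

```text
time_s: 8.18
ee_pos: [0.6303, 0.0812, 0.0921]
ee_rot: [-0.198, -3.135, 0.0]
contact_force: [-0.1, 0.2, -1.5]
grip_width: 0.051
grasp_force: 98.5
```

Request:
apply_moves(moves=[[0, 0, 0.0025, 0], [0, 0, 0, 0], [0, 0, 0, 0]])

```text
time_s: 8.43
ee_pos: [0.6306, 0.0812, 0.0902]
ee_rot: [0.197, 3.135, 0.0]
contact_force: [-0.4, 0.9, -2.0]
grip_width: 0.053
grasp_force: 98.6
```

Request:
apply_moves(moves=[[0, 0, 0, 0], [0, 0, 0, 0], [0, 0, 0, 0], [0, 0, -0.015, 0], [0, 0, -0.03, 0], [0, 0, -0.04, 0], [0, 0, -0.04, 0], [0, 0, 0, 0]], hand=180)

```text
time_s: 9.1
ee_pos: [0.6338, 0.0818, 0.2226]
ee_rot: [0.197, 3.124, 0.004]
contact_force: [1.4, -0.3, -0.7]
grip_width: 0.292
grasp_force: 0.0
```

Run:
```python
from h import *
np.set_printoptions(precision=4,suppress=True)
r.snapshot("top");r.snapshot("side")
for k,p,z in(("box_third",(.412,-.268),.02),("box_second",(.6223,.0173),.032)):
    M={n:mask(k,n,p) for n in("top","side")}; M={n:m for n,m in M.items() if m is not None}
    for n in M: print(k,n,*fit({n:M[n]},W[k],p,z,.056 if k=="box_third" else .056))
p,a,R,s=pose(); print(p,a,s["time_s"],s["q"])
xy,phi=wall([.4123,-.268,-.06],.110); print(xy,phi)
plan([*xy,.16],phi,12)
```

```text
box_third top [ 0.4128 -0.2693 -0.0647] 0.050817131996154785
box_third side [ 0.4123 -0.2675 -0.0472] 0.016021728515625
box_second top [ 0.6232  0.0111 -0.1326] 0.7275145053863525
box_second side [ 0.6311  0.0471 -0.124 ] 0.15728390216827393
[0.6295 0.081  0.2134] 1.4451039280683773 9.4 [-0.1526  0.524  -0.0962  1.8375  0.068   0.7856  1.161 ]
[ 0.4154 -0.2171] 1.5107963267948965
max 0.03091062285014261
[[0.0146, -0.0269, 0.0044, -0.0055], [0.0147, -0.0268, 0.0044, -0.0055], [0.0149, -0.0267, 0.0044, -0.0055], [0.015, -0.0266, 0.0044, -0.0055], [0.0152, -0.0266, 0.0044, -0.0055], [0.0153, -0.0265, 0.0044, -0.0055], [0.0155, -0.0264, 0.0044, -0.0055], [0.0156, -0.0263, 0.0044, -0.0055], [0.0158, -0.0262, 0.0044, -0.0055], [0.0159, -0.0261, 0.0044, -0.0055], [0.016, -0.026, 0.0044, -0.0055], [0.0162, -0.026, 0.0044, -0.0055]]
```

Request:
apply_moves(moves=[[0.015, -0.027, 0.002, -0.005], [0.015, -0.027, 0.002, -0.005], [0.015, -0.027, 0.002, -0.005], [0.015, -0.027, 0.002, -0.006], [0.015, -0.027, 0.002, -0.006], [0.015, -0.026, 0.002, -0.006], [0.015, -0.026, 0.004, -0.006], [0.016, -0.026, 0.006, -0.006], [0.016, -0.026, 0.008, -0.006], [0.016, -0.026, 0.01, -0.005], [0.016, -0.026, 0.01, -0.005], [0.016, -0.026, 0.005, -0.005]], hand=150)

```text
time_s: 10.4
ee_pos: [0.414, -0.2173, 0.158]
ee_rot: [-0.093, -3.138, -0.002]
contact_force: [-0.6, -0.8, -0.2]
grip_width: 0.415
grasp_force: 0.0
```

Request:
apply_moves(moves=[[0, 0, 0, 0], [0, 0, 0, 0]])

```text
time_s: 10.57
ee_pos: [0.4142, -0.2179, 0.1587]
ee_rot: [-0.1, -3.137, -0.001]
contact_force: [-0.0, 0.2, -0.2]
grip_width: 0.411
grasp_force: 0.0
```

Run:
```python
from h import *
np.set_printoptions(precision=4,suppress=True)
im=r.snapshot("side");
c=im[110:250,190:350]; cv2.imwrite("pics/n1.png",cv2.resize(c[:,:,::-1],None,fx=4,fy=4,interpolation=cv2.INTER_CUBIC))
c2=im.copy()
p,a,R,s=pose(); print(p,a,s["time_s"],s["q"])
xy,phi=wall([.4123,-.268,-.055],.110); print(xy,phi)
plan([*xy,.078],phi,1)
print((proj("side",corners(.136,(.6223,.0173,-.126),.032,.056))-[190,110])*4)
```

```text
[ 0.4155 -0.2168  0.1591] 1.509557265795089 10.6167 [ 0.4504  0.4326 -0.1221  2.2472  0.1125  0.4687  1.7484]
[ 0.4151 -0.2171] 1.5157963267948966
max 0.08106150079616006
[[0.0003, -0.0003, 0.0811, -0.0062]]
[[372.3307 199.7927]
 [465.875  357.3263]
 [221.2815 419.1247]
 [151.2526 249.1646]
 [377.1919 124.0741]
 [476.5234 280.8505]
 [218.2659 342.9629]
 [145.0099 173.1177]]
```

View pics/n1.png

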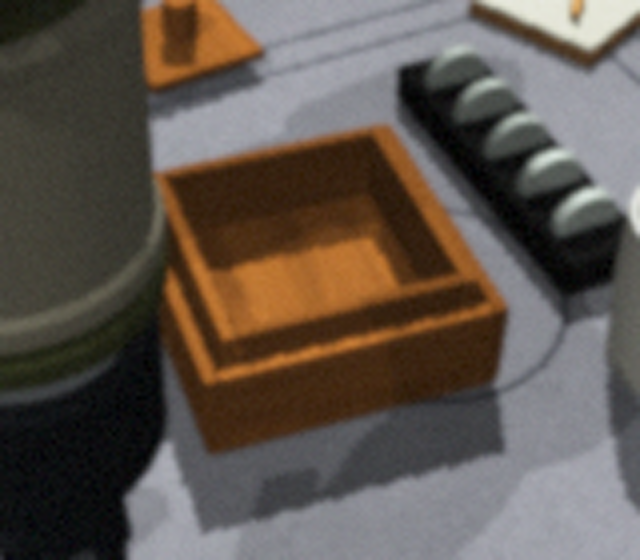

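Run:
```python
from h import *
np.set_printoptions(precision=4,suppress=True)
c=lambda L:np.array(L)/4+[190,110]-[.375,.375]
A=unproj("side",c([[385,128],[488,288],[222,347],[158,177]]),.088); print(A[:,:2],A[:,:2].mean(0),np.linalg.norm(A-np.roll(A,1,0),axis=1))
B=unproj("side",c([[506,308],[208,381]]),.076); print(B[:,:2])
print(corners(.162,(.6223,.0173,-.126),.02,.056)[5:7],corners(.136,(.6223,.0173,-.126),.02,.056)[4:])
```

```text
[[ 0.7004  0.0727]
 [ 0.6836 -0.0644]
 [ 0.5466 -0.0436]
 [ 0.5682  0.0887]] [0.6247 0.0133] [0.1332 0.1381 0.1386 0.1341]
[[ 0.6918 -0.0707]
 [ 0.5356 -0.0508]]
[[ 0.6925 -0.0732  0.076 ]
 [ 0.5318 -0.0529  0.076 ]] [[ 0.6983  0.0762  0.076 ]
 [ 0.6812 -0.0587  0.076 ]
 [ 0.5463 -0.0416  0.076 ]
 [ 0.5634  0.0933  0.076 ]]
```

Request:
apply_moves(moves=[[0, 0, 0.01, -0.006], [0, 0, 0.02, 0], [0, 0, 0.02, 0], [0, 0, 0.02, 0], [0, 0, 0.011, 0], [0, 0, 0, 0], [0, 0, 0, 0]])

```text
time_s: 11.2
ee_pos: [0.4164, -0.2155, 0.0784]
ee_rot: [-0.081, -3.139, -0.001]
contact_force: [-1.0, -0.1, -0.3]
grip_width: 0.405
grasp_force: 0.0
```

Request:
apply_moves(moves=[[0, 0, 0, 0], [0, 0, 0, 0], [0, 0, 0, 0], [0, 0, 0, 0], [0, 0, 0, 0], [0, 0, 0, 0]], hand=255)

```text
time_s: 11.7
ee_pos: [0.4165, -0.2169, 0.0799]
ee_rot: [0.084, 3.138, -0.001]
contact_force: [-0.3, 0.9, 5.8]
grip_width: 0.048
grasp_force: 98.6
```

Request:
apply_moves(moves=[[0, 0, -0.005, 0], [0, 0, -0.015, 0], [0, 0, -0.025, 0], [0, 0, -0.035, 0], [0, 0, -0.035, 0], [0, 0, -0.02, 0], [0, 0, 0, 0], [0, 0, 0, 0]])

```text
time_s: 12.37
ee_pos: [0.4161, -0.217, 0.2153]
ee_rot: [0.085, 3.137, -0.002]
contact_force: [0.6, -0.1, -2.3]
grip_width: 0.052
grasp_force: 98.5
```

```bash
cat >> h.py <<'E'
def refine(img,n,p0,w,z):
    "fit rim outline (outer square at height z, and inner square) of a box to image edges by distance transform"
    e=cv2.Canny(cv2.resize(img,None,fx=2,fy=2,interpolation=cv2.INTER_CUBIC),40,100)
    D=cv2.distanceTransform(255-e,cv2.DIST_L2,5).clip(0,8)
    t=np.linspace(.08,.92,40)[:,None]
    def cost(p):
        v=0
        for ww in(w,w-.016):
            c=corners(ww,p,z,0)[:4]
            P=np.vstack([c[i]*(1-t)+c[(i+1)%4]*t for i in range(4)])
            uv=((proj(n,P)+.5)*2-.5).astype(np.float32)
            v+=cv2.remap(D,uv[:,:1],uv[:,1:],cv2.INTER_LINEAR).mean()
        return v
    G=[(p0[0]+i,p0[1]+j,p0[2]+k) for i in np.arange(-.008,.009,.002) for j in np.arange(-.008,.009,.002) for k in(-.04,0,.04)]
    x0=np.array(min(G,key=cost)); o=minimize(cost,x0,method="Nelder-Mead",options=dict(initial_simplex=np.vstack([x0,x0+[.002,0,0],x0+[0,.002,0],x0+[0,0,.02]])))
    return o.x,o.fun
E
python3 - <<'E'
from h import *
np.set_printoptions(precision=4,suppress=True)
p,a,R,s=pose(); print(p,a,s["time_s"],s["grip_width"],s["contact_force"])
for n in("top","side"):
    im=r.snapshot(n); 
    print(n,"L",refine(im,n,(.6223,.0173,-.126),.162,.076),"S",refine(im,n,(.624,.0145,-.126),.136,.088))
    print("lid",end="")
    w,f=wall([0,0,a-np.pi/2],.110); print("third expected",p[:2]-w)
    if n=="side":cv2.imwrite("pics/g4.png",im[:,:,::-1])
E
```

```text
[ 0.4161 -0.217   0.2153] 1.5165760398530406 12.3667 0.0516726350650385 [ 0.5793 -0.1149 -2.3034]
top L (array([ 0.6137,  0.0173, -0.1232]), np.float64(2.3072338104248047)) S (array([ 0.6149,  0.0178, -0.1223]), np.float64(3.5046136379241943))
lidthird expected [ 0.4133 -0.268 ]
side L (array([ 0.6313,  0.0172, -0.134 ]), np.float64(2.182725429534912)) S (array([ 0.6242,  0.0188, -0.126 ]), np.float64(2.3972511291503906))
lidthird expected [ 0.4133 -0.268 ]
```

View pics/g4.png

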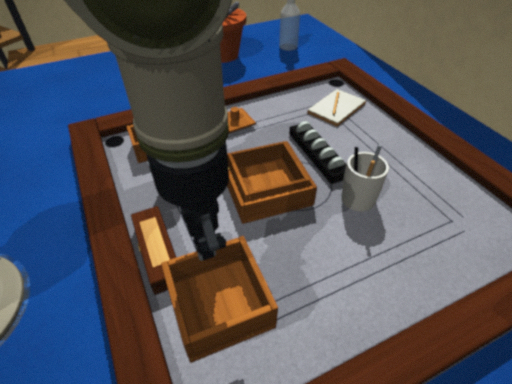

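Run:
```python
from h import *
p,a,R,s=pose()
xy,phi=wall([.6247,.0158,-.126],.110); print(xy,phi)
plan([*xy,.215],phi,11)
```

```text
[0.63110901 0.0663957 ] 1.4447963267948967
max 0.03236079842483499
[[-0.0182, 0.0267, -0.0001, 0.0066], [-0.018, 0.0269, -0.0001, 0.0066], [-0.0179, 0.027, -0.0001, 0.0066], [-0.0177, 0.0271, -0.0001, 0.0066], [-0.0175, 0.0272, -0.0001, 0.0066], [-0.0173, 0.0273, -0.0001, 0.0066], [-0.0171, 0.0274, -0.0001, 0.0066], [-0.017, 0.0276, -0.0001, 0.0066], [-0.0168, 0.0277, -0.0001, 0.0066], [-0.0166, 0.0278, -0.0001, 0.0066], [-0.0164, 0.0279, -0.0001, 0.0066]]
```

Request:
apply_moves(moves=[[-0.009, 0.0135, 0, 0.003], [-0.018, 0.0269, 0, 0.0066], [-0.0179, 0.027, 0, 0.0066], [-0.0177, 0.0271, 0, 0.0066], [-0.0175, 0.0272, 0, 0.0066], [-0.0173, 0.0273, 0, 0.0066], [-0.0171, 0.0274, 0, 0.0066], [-0.017, 0.0276, 0, 0.0066], [-0.0168, 0.0277, 0, 0.0066], [-0.0166, 0.0278, 0, 0.0066], [-0.0164, 0.0279, 0, 0.0066], [-0.009, 0.0134, 0, 0.0035]])

```text
time_s: 13.47
ee_pos: [0.6325, 0.0711, 0.2115]
ee_rot: [-0.193, -3.134, -0.002]
contact_force: [0.6, 0.5, -1.6]
grip_width: 0.046
grasp_force: 98.6
```

Request:
apply_moves(moves=[[0, 0, 0.015, 0], [0, 0, 0.02, 0], [0, 0, 0.015, 0], [0, 0, 0.005, 0], [0, 0, 0, 0], [0, 0, 0, 0]])

```text
time_s: 13.97
ee_pos: [0.6312, 0.0664, 0.1581]
ee_rot: [-0.198, -3.134, 0.001]
contact_force: [0.1, -0.5, -1.4]
grip_width: 0.048
grasp_force: 98.6
```

Run:
```python
from h import *
p,a,R,s=pose(); print(p,a,s["time_s"],s["contact_force"])
xy,phi=wall([.6247,.0158,-.126],.110)
plan([*xy,.104],phi,1)
im=r.snapshot("side")
c=im[90:240,190:350]; cv2.imwrite("pics/n2.png",cv2.resize(c[:,:,::-1],None,fx=4,fy=4,interpolation=cv2.INTER_CUBIC))
q=p[:2]-wall([0,0,a-np.pi/2],.110)[0]-[.001,0]
np.set_printoptions(precision=1,suppress=True)
f=lambda P:(proj("side",P)+.5-[190,90])*4
print(f(corners(.110,[*q,-.126],p[2]-.002,0)[:4]),f(corners(.136,(.6237,.0158,-.126),.088,0)[:4]),f(corners(.162,(.6223,.0173,-.126),.076,0)[:4]))
```

```text
[0.63116015 0.06643864 0.15806187] 1.4445853331152883 13.9667 [ 0.14762007 -0.51127182 -1.36288621]
max 0.054061914649424975
[[0.0, -0.0, 0.0541, -0.0002]]
[[375.6 121.8]
 [460.7 247.6]
 [239.2 296.6]
 [173.6 161.7]] [[382.6 206.9]
 [482.5 363.9]
 [224.2 426.1]
 [150.4 256. ]] [[390.8 205.3]
 [510.4 391.2]
 [203.1 466.9]
 [119.7 262.6]]
```

View pics/n2.png

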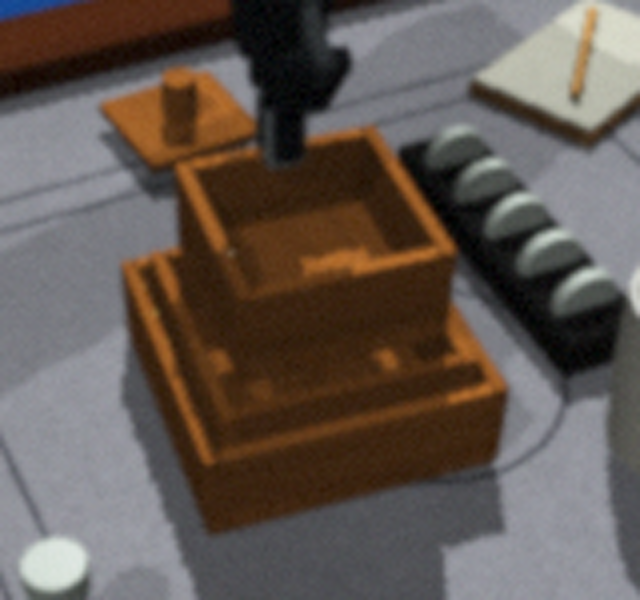

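The crop shows the third box hanging centred over the second: the rim's right corner is at (456,250) against a predicted (461,248), and the second's corner is at (485,365) against (482,364). I'll lower it.

Request:
apply_moves(moves=[[0, 0, 0.006, 0], [0, 0, 0.01, 0], [0, 0, 0.01, 0], [0, 0, 0.01, 0], [0, 0, 0.009, 0], [0, 0, 0.005, 0], [0, 0, 0.0025, 0], [0, 0, 0, 0], [0, 0, 0, 0]])

```text
time_s: 14.77
ee_pos: [0.6316, 0.0665, 0.1063]
ee_rot: [0.198, 3.135, -0.0]
contact_force: [0.2, 0.8, -1.7]
grip_width: 0.05
grasp_force: 98.5
```

Request:
apply_moves(moves=[[0, 0, 0.0025, 0], [0, 0, 0, 0], [0, 0, 0, 0]])

```text
time_s: 15.02
ee_pos: [0.6317, 0.0665, 0.1041]
ee_rot: [0.198, 3.135, 0.0]
contact_force: [0.0, 0.2, -1.7]
grip_width: 0.047
grasp_force: 98.6
```

Request:
apply_moves(moves=[[0, 0, 0, 0], [0, 0, 0, 0], [0, 0, 0, 0], [0, 0, -0.015, 0], [0, 0, -0.03, 0], [0, 0, -0.04, 0], [0, 0, -0.03, 0], [0, 0, 0, 0], [0, 0, 0, 0]], hand=180)

```text
time_s: 15.77
ee_pos: [0.6324, 0.0666, 0.221]
ee_rot: [0.198, 3.131, 0.001]
contact_force: [-0.0, -0.4, -0.4]
grip_width: 0.289
grasp_force: 0.0
```

Run:
```python
from h import *
np.set_printoptions(precision=4,suppress=True)
p,a,R,s=pose(); print(p,a,s["time_s"])
r.snapshot("top");r.snapshot("side")
k="box_smallest"
for n in("top","side"):
    m=mask(k,n,(.427,.269)); 
    if m is not None: print(n,fit({n:m},.084,(.427,.269)))
for sg in(1,-1):
    xy,phi=wall([.4271,.2685,-.035],.084,sg); print(xy,phi)
    plan([*xy,.16],phi,10)
```

```text
[0.6324 0.0666 0.221 ] 1.4443158621542078 15.7667
side (array([ 0.4273,  0.273 , -0.0641]), np.float64(0.1445389986038208))
[0.4284 0.3065] 1.5357963267948966
max 0.031920081486153655
[[0.0231, 0.0213, 0.0057, -0.0091], [0.0229, 0.0215, 0.0057, -0.0091], [0.0227, 0.0217, 0.0057, -0.0091], [0.0225, 0.0219, 0.0057, -0.0091], [0.0223, 0.0221, 0.0057, -0.0091], [0.0221, 0.0223, 0.0057, -0.0091], [0.0219, 0.0225, 0.0057, -0.0091], [0.0217, 0.0227, 0.0057, -0.0091], [0.0215, 0.0229, 0.0057, -0.0091], [0.0213, 0.0231, 0.0057, -0.0091]]
[0.4258 0.2305] 1.5357963267948966
max 0.02688132944181702
[[0.0224, 0.0137, 0.0057, -0.0091], [0.0223, 0.0139, 0.0057, -0.0091], [0.0221, 0.0141, 0.0057, -0.0091], [0.022, 0.0143, 0.0057, -0.0091], [0.0219, 0.0145, 0.0057, -0.0091], [0.0217, 0.0147, 0.0057, -0.0091], [0.0216, 0.0149, 0.0057, -0.0091], [0.0215, 0.0151, 0.0057, -0.0091], [0.0213, 0.0153, 0.0057, -0.0091], [0.0212, 0.0155, 0.0057, -0.0091]]
```

Request:
apply_moves(moves=[[0.0115, 0.0105, 0, -0.004], [0.0229, 0.0215, 0.003, -0.009], [0.0227, 0.0217, 0.006, -0.009], [0.0225, 0.0219, 0.006, -0.009], [0.0223, 0.0221, 0.006, -0.009], [0.0221, 0.0223, 0.006, -0.009], [0.0219, 0.0225, 0.006, -0.009], [0.0217, 0.0227, 0.006, -0.009], [0.0215, 0.0229, 0.008, -0.009], [0.0213, 0.0231, 0.01, -0.009], [0.0115, 0.0108, 0.006, -0.0055], [0, 0, 0, 0]], hand=150)

```text
time_s: 16.97
ee_pos: [0.4248, 0.3099, 0.154]
ee_rot: [-0.045, -3.137, 0.001]
contact_force: [-0.4, -0.0, -0.2]
grip_width: 0.411
grasp_force: 0.0
```

Request:
apply_moves(moves=[[0, 0, 0, 0]])

```text
time_s: 17.05
ee_pos: [0.4277, 0.3074, 0.1549]
ee_rot: [-0.051, -3.139, 0.002]
contact_force: [-0.4, -0.5, 0.8]
grip_width: 0.412
grasp_force: 0.0
```

Run:
```python
from h import *
np.set_printoptions(precision=4,suppress=True)
p,a,R,s=pose(); print(p,a,s["time_s"])
xy,phi=wall([.4271,.2685,-.035],.084); print(xy,phi)
plan([*xy,.078],phi,1)
im=r.snapshot("top"); print(refine(im,"top",(.6245,.0155,-.126),.110,.100))
m=mask("box_third","top",(.62,.017)); print(m is not None and fit({"top":m},.11,(.62,.017),.08,.02))
im=r.snapshot("side")
c=im[90:240,190:350]; cv2.imwrite("pics/n3.png",cv2.resize(c[:,:,::-1],None,fx=4,fy=4,interpolation=cv2.INTER_CUBIC))
f=lambda P:(proj("side",P)+.5-[190,90])*4
np.set_printoptions(precision=1,suppress=True)
print(f(corners(.110,(.6245,.016,-.126),.1,0)[:4]))
```

```text
[0.4277 0.3074 0.1549] 1.538000321792851 17.05
[0.4284 0.3065] 1.5357963267948966
max 0.07693015843708072
[[-0.0007, -0.0009, 0.0769, 0.0022]]
(array([ 0.6222,  0.0159, -0.1255]), np.float64(3.6631057262420654))
(array([ 0.6224,  0.0162, -0.1229]), np.float64(0.0501248836517334))
[[371.7 207.1]
 [451.6 334.6]
 [242.6 383.6]
 [180.1 247.6]]
```

View pics/n3.png

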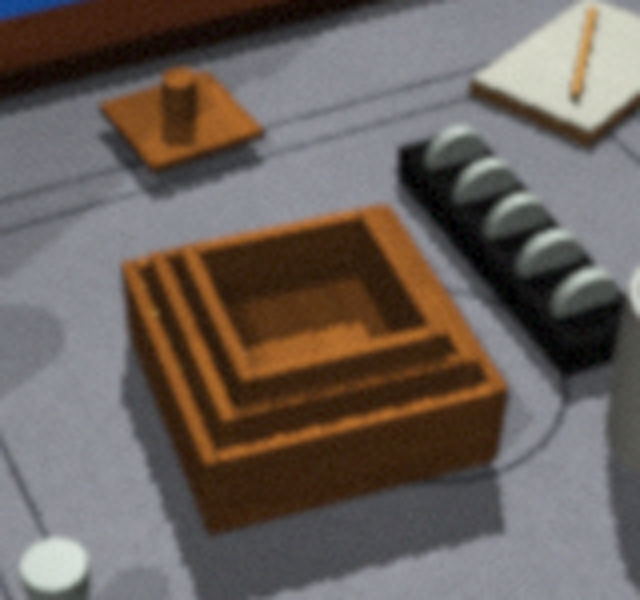

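The crop shows the second and third boxes nested evenly and flat, with the third rim's corners near (243,380) and (455,345). Next, the smallest.

Request:
apply_moves(moves=[[-0.0005, -0.0005, 0.01, 0.002], [0, 0, 0.02, 0], [0, 0, 0.02, 0], [0, 0, 0.017, 0], [0, 0, 0.01, 0], [0, 0, 0, 0], [0, 0, 0, 0], [0, 0, 0, 0]])

```text
time_s: 17.87
ee_pos: [0.4304, 0.3062, 0.0793]
ee_rot: [0.06, 3.14, 0.001]
contact_force: [-0.4, -1.4, 0.3]
grip_width: 0.412
grasp_force: 0.0
```

Request:
apply_moves(moves=[[0, 0, 0, 0], [0, 0, 0, 0], [0, 0, 0, 0], [0, 0, 0, 0], [0, 0, 0, 0], [0, 0, 0, 0]], hand=255)

```text
time_s: 18.37
ee_pos: [0.4303, 0.3065, 0.0799]
ee_rot: [0.059, 3.14, 0.002]
contact_force: [-0.5, -0.0, 8.4]
grip_width: 0.048
grasp_force: 98.7
```

Request:
apply_moves(moves=[[0, 0, -0.005, 0], [0, 0, -0.015, 0], [0, 0, -0.025, 0], [0, 0, -0.035, 0], [0, 0, -0.035, 0], [0, 0, -0.02, 0], [0, 0, 0, 0], [0, 0, 0, 0]])

```text
time_s: 19.03
ee_pos: [0.4303, 0.3064, 0.2152]
ee_rot: [0.06, 3.139, 0.003]
contact_force: [-0.1, 0.3, -2.2]
grip_width: 0.046
grasp_force: 98.6
```

Run:
```python
from h import *
p,a,R,s=pose(); print(p,a,s["time_s"],s["contact_force"])
# lateral (tool x) offset of box centre from the fit
print("box-from-fit minus expected:",np.array([.4271,.2685])-(p[:2]-wall([0,0,a-np.pi/2],.084)[0]))
r.snapshot("top");m=mask("box_smallest","top")
if m is not None: print(fit({"top":m},.084,(.427,.269),p[2]-.058,.056))
xy,phi=wall([.6242,.0157,-.126],.084); print(xy,phi)
plan([*xy,.215],phi,11)
```

```text
[0.43028479 0.30637834 0.21520861] 1.5327432109107781 19.0333 [-0.09756833  0.28016926 -2.18474169]
box-from-fit minus expected: [-1.73912152e-03  9.41491871e-05]
(array([ 0.42683614,  0.26760323, -0.02066748]), np.float64(0.13686567544937134))
[0.62897534 0.05339875] 1.4447963267948967
max 0.029248572599127127
[[-0.019, -0.0222, -0.0002, 0.008], [-0.0192, -0.0221, -0.0002, 0.008], [-0.0193, -0.0219, -0.0002, 0.008], [-0.0195, -0.0218, -0.0002, 0.008], [-0.0197, -0.0216, -0.0002, 0.008], [-0.0199, -0.0215, -0.0002, 0.008], [-0.02, -0.0213, -0.0002, 0.008], [-0.0202, -0.0211, -0.0002, 0.008], [-0.0204, -0.021, -0.0002, 0.008], [-0.0206, -0.0208, -0.0002, 0.008], [-0.0207, -0.0206, -0.0002, 0.008]]
```

Request:
apply_moves(moves=[[-0.0096, -0.011, 0, 0.004], [-0.0192, -0.0221, 0, 0.008], [-0.0193, -0.0219, 0, 0.008], [-0.0195, -0.0218, 0, 0.008], [-0.0197, -0.0216, 0, 0.008], [-0.0199, -0.0215, 0, 0.008], [-0.02, -0.0213, 0, 0.008], [-0.0202, -0.0211, 0, 0.008], [-0.0204, -0.021, 0, 0.008], [-0.0206, -0.0208, 0, 0.008], [-0.0207, -0.0206, 0, 0.008], [-0.011, -0.0108, 0, 0.004]])

```text
time_s: 20.13
ee_pos: [0.6321, 0.0505, 0.2117]
ee_rot: [-0.203, -3.133, 0.003]
contact_force: [1.2, -0.4, -1.0]
grip_width: 0.047
grasp_force: 98.6
```

Request:
apply_moves(moves=[[0, 0, 0.01, 0], [0, 0, 0.015, 0], [0, 0, 0.015, 0], [0, 0, 0, 0], [0, 0, 0, 0], [0, 0, 0, 0]])

```text
time_s: 20.63
ee_pos: [0.6307, 0.055, 0.1737]
ee_rot: [-0.196, -3.135, -0.0]
contact_force: [-0.2, 0.1, -0.6]
grip_width: 0.047
grasp_force: 98.6
```

Run:
```python
from h import *
p,a,R,s=pose(); print(p,a,s["time_s"],s["contact_force"])
plan([.6307,.0535,.1165],1.4448,1)
for n in("side","top"):
    im=r.snapshot(n); q=p[:2]-wall([0,0,a-np.pi/2],.084)[0]-[.0017,0]
    print("exp",q); m=mask("box_smallest",n,(.62,.017)); 
    if m is not None: print(n,fit({n:m},.084,q,p[2]-.06,.056))
```

```text
[0.63071721 0.05504141 0.17371566] 1.4460569550104156 20.6333 [-0.21545759  0.13980637 -0.64041223]
max 0.05723641755056443
[[-0.0002, -0.0015, 0.0572, 0.0013]]
exp [0.62428939 0.01733666]
exp [0.62428939 0.01733666]
```

Request:
apply_moves(moves=[[0, -0.0015, 0.006, 0.001], [0, 0, 0.01, 0], [0, 0, 0.01, 0], [0, 0, 0.01, 0], [0, 0, 0.01, 0], [0, 0, 0.006, 0], [0, 0, 0.003, 0], [0, 0, 0, 0], [0, 0, 0, 0]])

```text
time_s: 21.58
ee_pos: [0.6309, 0.0528, 0.1187]
ee_rot: [-0.199, -3.135, 0.0]
contact_force: [-0.5, -0.3, -0.2]
grip_width: 0.045
grasp_force: 98.6
```

Request:
apply_moves(moves=[[0, 0, 0.0025, 0], [0, 0, 0, 0], [0, 0, 0, 0]])

```text
time_s: 21.83
ee_pos: [0.631, 0.0527, 0.1166]
ee_rot: [0.199, 3.135, 0.0]
contact_force: [-0.0, -0.2, -1.0]
grip_width: 0.049
grasp_force: 98.6
```

Request:
apply_moves(moves=[[0, 0, 0, 0], [0, 0, 0, 0], [0, 0, 0, 0], [0, 0, -0.015, 0], [0, 0, -0.03, 0], [0, 0, -0.03, 0], [0, 0, -0.015, 0], [0, 0, 0, 0], [0, 0, 0, 0]], hand=180)

```text
time_s: 22.58
ee_pos: [0.6313, 0.0527, 0.2073]
ee_rot: [0.199, 3.133, 0.001]
contact_force: [-0.8, 0.0, -0.6]
grip_width: 0.294
grasp_force: 0.0
```

Run:
```python
from h import *
np.set_printoptions(precision=4,suppress=True)
p,a,R,s=pose(); print(p,a,s["time_s"])
for n in("top","side"):
    im=r.snapshot(n); m=mask("lid",n,(.66,.27))
    if m is None: print(n,"none"); continue
    # silhouette: plate plus knob
    kn=lambda q:np.c_[q[0]+.012*np.cos(np.arange(0,6.3,.3)),q[1]+.012*np.sin(np.arange(0,6.3,.3))]
    def cost(q):
        k=kn(q); K=np.r_[np.c_[k,np.full(len(k),.038)],np.c_[k,np.full(len(k),.068)]]
        s_=np.maximum(sil(n,corners(.084,q,.030,.008)),sil(n,K)); return 1-np.minimum(s_,m).sum()/np.maximum(s_,m).sum()
    x0=np.array([.6593,.2759,.06]); o=minimize(cost,x0,method="Nelder-Mead",options=dict(initial_simplex=np.vstack([x0,x0+[.006,0,0],x0+[0,.006,0],x0+[0,0,.08]])))
    print(n,o.x,o.fun)
plan([.6593,.2765,.12],np.pi/2+.065,8)
```

```text
[0.6313 0.0527 0.2073] 1.4438795306746375 22.5833
top none
side [0.6592 0.2774 0.0763] 0.04460430145263672
max 0.030159165826212832
[[-0.0001, 0.0282, 0.0106, -0.024], [-0.0007, 0.0282, 0.0106, -0.024], [-0.0014, 0.0282, 0.0106, -0.024], [-0.0021, 0.0281, 0.0106, -0.024], [-0.0028, 0.0281, 0.0106, -0.024], [-0.0034, 0.028, 0.0106, -0.024], [-0.0041, 0.0279, 0.0106, -0.024], [-0.0048, 0.0278, 0.0106, -0.024]]
```

Request:
apply_moves(moves=[[0, 0.014, 0, -0.012], [-0.0007, 0.0282, 0, -0.024], [-0.0014, 0.0282, 0.01, -0.024], [-0.002, 0.0281, 0.015, -0.024], [-0.0028, 0.0281, 0.015, -0.024], [-0.0034, 0.028, 0.015, -0.024], [-0.0041, 0.0279, 0.015, -0.024], [-0.0048, 0.0278, 0.012, -0.024], [0, 0.0137, 0.005, -0.017], [0, 0, 0, 0], [0, 0, 0, 0]], hand=110, squeeze=60)

```text
time_s: 23.7
ee_pos: [0.6586, 0.2768, 0.1184]
ee_rot: [0.113, -3.138, 0.001]
contact_force: [0.6, 0.0, 0.4]
grip_width: 0.571
grasp_force: 0.0
```

Run:
```python
from h import *
np.set_printoptions(precision=4,suppress=True)
p,a,R,s=pose(); print(p,a,s["time_s"])
plan([.6593,.2767,.055],np.pi/2+.07,1)
for n,z in(("side",.112),("top",.112)):
    im=r.snapshot(n); print(n,refine(im,n,(.6242,.0157,-.126),.084,z))
    m=mask("box_smallest",n,(.62,.017)); print(m is not None and fit({n:m},.084,(.624,.0157),.1,.012))
im=r.snapshot("side")
c=im[90:240,190:350]; cv2.imwrite("pics/n4.png",cv2.resize(c[:,:,::-1],None,fx=4,fy=4,interpolation=cv2.INTER_CUBIC))
```

```text
[0.6586 0.2768 0.1184] 1.6429031637353497 23.7
max 0.0634306885888827
[[-0.0007, -0.0002, 0.0634, 0.0021]]
side (array([ 0.6175,  0.0173, -0.1295]), np.float64(3.500441551208496))
(array([ 0.6215,  0.014 , -0.1549]), np.float64(0.06296247243881226))
top (array([ 0.623 ,  0.0152, -0.1189]), np.float64(2.0848331451416016))
(array([ 0.6218,  0.0147, -0.1129]), np.float64(0.06075555086135864))
```

Request:
apply_moves(moves=[[-0.0006, 0, 0.01, 0], [0, 0, 0.02, 0], [0, 0, 0.02, 0], [0, 0, 0.013, 0], [0, 0, 0, 0], [0, 0, 0, 0]])

```text
time_s: 24.45
ee_pos: [0.6598, 0.2753, 0.0555]
ee_rot: [0.11, -3.138, 0.001]
contact_force: [0.0, -0.2, 0.8]
grip_width: 0.565
grasp_force: 0.0
```

Request:
apply_moves(moves=[[0, 0, 0, 0], [0, 0, 0, 0], [0, 0, 0, 0], [0, 0, 0, 0], [0, 0, 0, 0], [0, 0, 0, 0]], hand=255)

```text
time_s: 24.95
ee_pos: [0.6609, 0.2762, 0.0577]
ee_rot: [-0.11, 3.138, 0.001]
contact_force: [0.5, -0.4, 7.1]
grip_width: 0.258
grasp_force: 58.9
```

Request:
apply_moves(moves=[[0, 0, -0.005, 0], [0, 0, -0.015, 0], [0, 0, -0.025, 0], [0, 0, -0.035, 0], [0, 0, -0.035, 0], [0, 0, -0.02, 0], [0, 0, 0, 0], [0, 0, 0, 0]])

```text
time_s: 25.62
ee_pos: [0.6606, 0.276, 0.1938]
ee_rot: [-0.11, 3.137, 0.002]
contact_force: [-0.7, -1.0, -0.7]
grip_width: 0.256
grasp_force: 58.8
```

Run:
```python
from h import *
np.set_printoptions(precision=4,suppress=True)
p,a,R,s=pose(); print(p,a,s["time_s"],s["contact_force"],s["grip_width"])
for n in("top","side"):
    r.snapshot(n); m=mask("lid",n,None); z=p[2]-.055+.02
    if m is None: continue
    print(n,fit({n:m},.084,p[:2],z+.010,.008))
plan([.6235,.0150,.19],np.pi/2-.126,10)
```

```text
[0.6606 0.276  0.1938] 1.6409185850196921 25.6167 [-0.7438 -1.0325 -0.6807] 0.2559676044324458
top (array([0.6565, 0.2742, 0.0603]), np.float64(0.3273637294769287))
side (array([0.6536, 0.2669, 0.0795]), np.float64(0.21309053897857666))
max 0.026288812244680625
[[0.0054, -0.0257, -0.0, 0.0196], [0.0049, -0.0258, -0.0, 0.0196], [0.0044, -0.0259, -0.0, 0.0196], [0.0039, -0.026, -0.0, 0.0196], [0.0034, -0.0261, -0.0, 0.0196], [0.0029, -0.0261, -0.0, 0.0196], [0.0023, -0.0262, -0.0, 0.0196], [0.0018, -0.0262, -0.0, 0.0196], [0.0013, -0.0263, -0.0, 0.0196], [0.0008, -0.0263, -0.0, 0.0196]]
```

Request:
apply_moves(moves=[[0.0027, -0.0128, 0, 0.0098], [0.0049, -0.0258, 0, 0.0196], [0.0044, -0.0259, 0, 0.0196], [0.0039, -0.026, 0, 0.0196], [0.0034, -0.0261, 0, 0.0196], [0.0029, -0.0261, 0, 0.0196], [0.0023, -0.0262, 0, 0.0196], [0.0018, -0.0262, 0, 0.0196], [0.0013, -0.0263, 0, 0.0196], [0.0008, -0.0263, 0, 0.0196], [0.0015, -0.0129, 0, 0.0098], [0, 0, 0, 0]])

```text
time_s: 26.82
ee_pos: [0.6241, 0.0107, 0.1907]
ee_rot: [-0.207, -3.133, 0.004]
contact_force: [0.7, -0.7, -0.4]
grip_width: 0.263
grasp_force: 58.9
```

Request:
apply_moves(moves=[[0, 0, 0.01, 0], [0, 0, 0.01, 0], [0, 0, 0, 0], [0, 0, 0, 0]])

```text
time_s: 27.15
ee_pos: [0.6248, 0.0172, 0.1699]
ee_rot: [-0.194, -3.133, -0.0]
contact_force: [-0.6, 0.1, -0.6]
grip_width: 0.256
grasp_force: 58.9
```

Run:
```python
from h import *
np.set_printoptions(precision=1,suppress=True)
p,a,R,s=pose(); print(p*1000,a,s["time_s"],s["contact_force"],s["grip_width"])
plan([.6248,.0150,.1397],np.pi/2-.126,1)
im=r.snapshot("side")
c=im[80:230,190:350]; cv2.imwrite("pics/n5.png",cv2.resize(c[:,:,::-1],None,fx=5,fy=4*1,interpolation=cv2.INTER_CUBIC) if 0 else cv2.resize(c[:,:,::-1],None,fx=4,fy=4,interpolation=cv2.INTER_CUBIC))
f=lambda P:(proj("side",P)+.5-[190,80])*4
print(f(corners(.084,(p[0]-.0013,p[1],-.126),p[2]-.0377+.018,0)[:4]),f(corners(.084,(.6235,.015,-.126),.112,0)[:4]))
```

```text
[624.8  17.2 169.9] 1.4474010251699436 27.15 [-0.6  0.1 -0.6] 0.2556960333635101
max 0.030286645373243302
[[-0.0003, -0.0021, 0.0302, 0.0026]]
[[359.2 188.3]
 [421.8 285. ]
 [255.7 321.4]
 [204.3 219.5]] [[358.2 249.5]
 [418.5 347.5]
 [258.5 384.2]
 [208.6 281.1]]
```

View pics/n5.png

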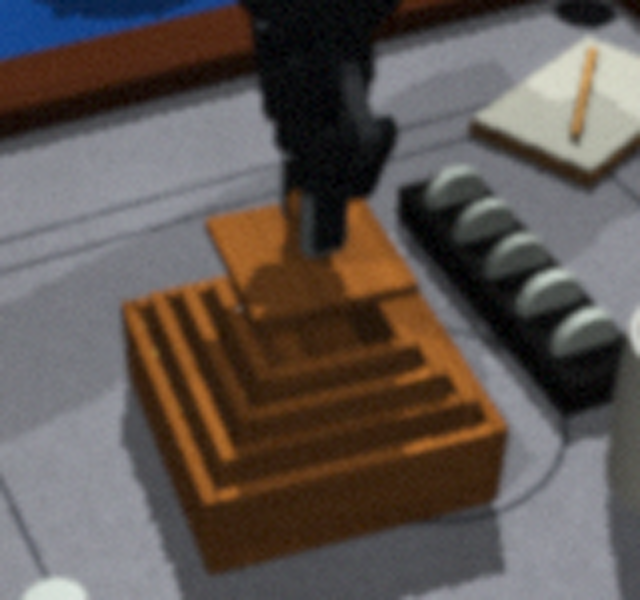

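The last crop shows the nest flat with a 12 mm step at each box. The lid's plate corner is at (418,283), directly above the smallest rim's corner at about (424,350). I'll lower it.

Request:
apply_moves(moves=[[-0.0008, -0.0021, 0.005, 0.0025], [0, 0, 0, 0], [0, 0, 0.006, 0], [0, 0, 0.006, 0], [0, 0, 0.004, 0], [0, 0, 0, 0], [0, 0, 0, 0]])

```text
time_s: 27.78
ee_pos: [0.6257, 0.0134, 0.1499]
ee_rot: [-0.201, -3.134, 0.0]
contact_force: [0.5, -0.6, -1.4]
grip_width: 0.255
grasp_force: 58.9
```

Request:
apply_moves(moves=[[0, 0, 0.003, 0], [0, 0, 0.003, 0], [0, 0, 0.002, 0], [0, 0, 0, 0], [0, 0, 0, 0]])

```text
time_s: 28.2
ee_pos: [0.6258, 0.0133, 0.1422]
ee_rot: [-0.201, -3.135, 0.0]
contact_force: [0.6, -1.3, -1.4]
grip_width: 0.258
grasp_force: 58.9
```

Request:
apply_moves(moves=[[0, 0.001, 0.0025, 0], [0, 0, 0, 0], [0, 0, 0, 0]])

```text
time_s: 28.45
ee_pos: [0.626, 0.0145, 0.1398]
ee_rot: [0.201, 3.135, 0.0]
contact_force: [0.5, -1.3, -1.1]
grip_width: 0.259
grasp_force: 58.8
```

Request:
apply_moves(moves=[[0, 0, 0.002, 0], [0, 0, 0, 0], [0, 0, 0, 0]])

```text
time_s: 28.7
ee_pos: [0.6261, 0.0144, 0.1396]
ee_rot: [0.201, 3.134, 0.0]
contact_force: [-6.1, -0.1, 16.2]
grip_width: 0.252
grasp_force: 60.9
```

Contact came at z = 0.1396, as predicted for a fully seated lid (0.1397). Now I'll release and retreat.

Request:
apply_moves(moves=[[0, 0, -0.0015, 0], [0, 0, 0, 0], [0, 0, 0, 0], [0, 0, 0, 0], [0, 0, -0.015, 0], [0, 0, -0.03, 0], [0, 0, -0.04, 0], [0, 0, -0.03, 0], [0, 0.02, 0, 0], [0, 0.04, 0, 0], [0, 0.04, 0, 0], [0, 0.04, 0, 0]], hand=120)

```text
time_s: 29.7
ee_pos: [0.6441, 0.1542, 0.2545]
ee_rot: [0.204, 3.135, 0.0]
contact_force: [-0.3, 0.5, 0.4]
grip_width: 0.531
grasp_force: 0.0
```

Request:
apply_moves(moves=[[0, 0.04, 0, 0], [0, 0.04, 0, 0], [0, 0.02, 0, 0], [0, 0, 0, 0], [0, 0, 0, 0]])

```text
time_s: 30.12
ee_pos: [0.6562, 0.254, 0.2535]
ee_rot: [-0.197, -3.134, 0.0]
contact_force: [0.5, -0.2, -0.4]
grip_width: 0.532
grasp_force: 0.0
```

Run:
```python
from h import *
np.set_printoptions(precision=4,suppress=True)
print(r.state()["time_s"],r.state()["ee_pos"])
for n in("top","side"):
    im=r.snapshot(n); cv2.imwrite(f"pics/f_{n}.png",im[:,:,::-1])
    m=mask("lid",n,(.624,.015))
    if m is None: print(n,"none"); continue
    for z in(.102,.110,.118):
        def cost(q):
            t=np.arange(0,6.3,.3); k=np.c_[q[0]+.012*np.cos(t),q[1]+.012*np.sin(t)]
            K=np.r_[np.c_[k,np.full(len(k),z+.018)],np.c_[k,np.full(len(k),z+.048)]]
            s=np.maximum(sil(n,corners(.084,q,z+.010,.008)),sil(n,K)); return 1-np.minimum(s,m).sum()/np.maximum(s,m).sum()
        x0=np.array([.624,.015,-.126]); o=minimize(cost,x0,method="Nelder-Mead",options=dict(initial_simplex=np.vstack([x0,x0+[.006,0,0],x0+[0,.006,0],x0+[0,0,.08]])))
        print(n,z,o.x,o.fun)
for k in("tumbler","vial","pen_pot","domino_box","striker_holder"):
    for d in r.trace(k,"side")[:1]: print(k,d["xy"],round(d["p"],2))
```

```text
30.1167 [0.6562 0.254  0.2535]
top 0.102 [ 0.6252  0.0133 -0.1295] 0.03699004650115967
top 0.11 [ 0.6228  0.0126 -0.1318] 0.03910398483276367
top 0.118 [ 0.6205  0.0123 -0.132 ] 0.04613327980041504
side none
tumbler [162.6, 170.4] 0.97
vial [206.1, 242.2] 0.74
pen_pot [365.0, 179.5] 0.7
domino_box [157.5, 252.7] 0.97
striker_holder [318.9, 150.5] 0.62
```

```bash
python3 -c "
from plant import r
print(r.hand_in())"
```

```text
the job is handed in; nothing more can be done
None
```

The four boxes are nested in order on the carrom board and the lid is fully down on the smallest by force and height readings; the other items stand as they were, and I handed the job in at about 30 s of the 72 s, with no verdict returned.

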